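Tip the chess pieces back into their box

ROBOT

A 6-joint arm with a two-finger parallel gripper is mounted at the origin on the work surface. World frame = base frame: x ahead of the robot, y to its left, z up, the work surface at z = 0. Lengths are in m, angles in degrees, forces in N, time in s.
With the tool pointing down it reaches from about 0.25 to 0.8 m from the base axis. Payload 8.5 kg.
Tool frame: the origin (TCP) lies at the very end of the fingers, on their centre line; the grasp point (between the pads) lies 19 mm behind it (manip.grip_depth is the distance from the TCP to the grasp point, in m); z points along the fingers, y is the line along which they close (so a half turn about z gives the same grasp; the last joint's range is limited). The gripper opens to 85 mm and grips with 20 to 120 N. Pads are 22 mm wide; open, the fingers measure 114 mm over their backs; the gripper's body (76 mm by 85 mm) begins 54 mm behind the grasp point. The pads swing forward as they close: fully open they stand 13 mm farther back than shut.
Start: joints at [-75.115, 13.648, -0.773, 75.585, 0, 90], TCP at [0.135, -0.507, 0.231] pointing down, gripper open.
Joint ranges: [-152.45, 152.45], [-59.26, 108.67], [-65.41, 83.53], [-104.44, 129.93], [-82.83, 76.93], [-180, 180]. Speed limits (degrees/s): [127.2, 127.2, 159.86, 180, 180, 180].

INTERFACE

Orientations are given as [roll, pitch, yaw] about the fixed x, y, z axes, in that order (R = Rz(yaw) Ry(pitch) Rx(roll)).
In Python, from rig import status, grab_frame, job, manip gives the robot as it stands.
- The arm moves only by the tool send_rows, never from a script. Its argument "plan" is a list of rows, each a list of 3 entries, a list of its own where there are three numbers: the shift along the world's x, y, z in cm, then the turn, a rotation vector about the world's x, y, z in degrees, then the finger opening in cm, from 0 to 8.54. In form: [[[x, y, z], [rx, ry, rz], hand], ...]. A call has 1 to 20 rows; each row shifts and turns the commanded pose from where the row before left it; what a row does not reach is not made up. A row lasts 1/10 s, in which the tool goes at most 50 mm and 8.59 degrees, less where a joint would pass 70% of its speed; a pose out of reach is approached as far as the arm can. A call with a gripper value outside its range is refused whole. The fingers move at their own pace and stop on an object; "force" is the grip in N (left out, the last holds). Time passes only in rows, so rows that do not move let the fingers close. It gives the time, the measured TCP pose, the force, the opening and the grip force at its end, in the units of the state.
- status.get_obs(): the state, without advancing time (a new reading comes with each control period).
- grab_frame(name): name is "scene" or "top" or "wrist"; returns a dict with "pixels" (420x560x3 uint8, red, green, blue), "fx", "fy", "cx", "cy" (pixels), "R" (3x3) and "t" (3): a world point X has camera coordinates R X + t. Camera axes: x right, y down, z forward; pixel columns grow to the right and rows downward; lengths in m; the calibration is good to about 2 mm. A picture is of the moment at which its call begins. There is no depth.
- job.hand_in(): hands the job in; it is judged then, once.
The state is a dict: "t": time; "joint_positions": joint angles; "dq": joint speeds; "tau": joint torques, N m; "eef_pos": TCP position; "ee_rot": TCP orientation; "force": force on the tool from outside, world axes, zero at the start; "ft_torque": the same for the moment, N m; "gripper_width": finger opening in m; "finger_force": force on a finger pad.
Only numpy, scipy, OpenCV 4.12 (cv2) and the standard library are available. Lean on these libraries where they do the work, as an engineer would, in place of code of your own. Each camera call takes 0.05 s, during which the arm holds its last target. There are 200 camera calls.

TASK

Put the chess set away: pick up the scoop tray by its handle with the four white pieces in it, tip them all out into the open wooden box (two black ones are there already), then set the empty tray back down flat on the sideboard and shut the box's lid fully and gently, without forcing it. Tip them, do not pick them over one by one, and leave the lunch pot, bottle stopper and ring dish where they are.

Things in the scene. Friction and masses are not known exactly. Their poses are not given: they have to be found in the camera images.
- tray: Loose pale-wood scoop tray, 170 x 130 mm, 0.2-0.33 kg, holding the four white pieces. Origin: centre of its underside; x to its mouth, z up. Floor 5 mm thick; side walls (5 mm thick) and rear wall (-x, 6 mm thick) 35 mm high; at the mouth (+x) only a lip, top 10 mm above the underside. A slanted handle rises behind (see tray_grip). The mouth starts roughly toward +y.
- tray_grip (a point): On the centre line of the handle, (-130, 0, 75.6) mm in the tray's frame and axes. The handle is a straight bar 24 mm wide (tray y), 20 mm thick, from the rear wall (-85, 0, 22) mm backwards and up at 50 degrees above level, 95 mm long. Gripped along the bar (fingers 40 degrees forward), the tray tips 80 degrees while the gripper leans at most 40 either way; pieces need a steep tip.
- tray_mouth (a point): Middle of the top edge of the low lip at the tray's mouth: (85, 0, 10) mm in the tray's frame.
- box: Open wooden box fixed to the sideboard, outside 190 (x) x 230 (y) x 100 mm (z), walls and floor 6 mm thick. Origin: centre of its underside; the lid is hinged along its +x rim, the side away from the robot.
- lid (a joint): Opening angle of the box's lid (rad): 0 shut flat on the rim, about 1.7 standing just past upright, as at the start; it ends at 1.9. Stiff hinge: it stays where it is left and must be pushed all the way down. About 1 to 2 N at its free edge moves it; driven fast onto the rim it knocks hard (over 60 N at 50 mm/s), so bring it down the last 20 mm slowly, about 20 mm/s, and stop at a few newtons.
- lid_hinge (a point): Middle of the lid's hinge line: (95, 0, 100.5) mm in the box's frame, along the box's y; on the inner (lower) face of the lid.
- lid_handle (a point): Grip of the small brass knob on the lid's outer face, on the lid's middle line, 160 mm from the hinge and 35 mm out from the outer face (the face away from the robot while open); the lid is 8 mm thick and 190 mm from hinge to free edge, 230 mm wide.
- rook: White plastic rook, 64 mm long, square plinth 32 mm, cylindrical 28 mm head. 32-63 g. Lies on its side; origin at the middle of its long axis. 
- pawn: White plastic pawn, 60 mm long, square plinth 30 mm, round 24 mm head. 32-63 g. Lies on its side; origin at the middle of its long axis. 
- bishop: White plastic bishop, 68 mm long, square plinth 32 mm, pointed 24 mm head. 32-63 g. Lies on its side; origin at the middle of its long axis. 
- queen: White plastic queen, 72 mm long, square plinth 34 mm, flared 28 mm crown. 32-63 g. Lies on its side; origin at the middle of its long axis. 
- dark_pawn: Black plastic pawn, 60 mm long, already in the box. Lies on its side; origin at the middle of its long axis. 
- dark_rook: Black plastic rook, 64 mm long, already in the box. Lies on its side; origin at the middle of its long axis. 
- pot: Bystander: upright grey silicone lunch pot with white screw lid, 98 mm across, 92 mm high. Origin: centre of its underside.
- stopper: Bystander: upright chrome bottle stopper, 40 mm across, 78 mm high. Origin: centre of its underside.
- dish: Bystander: white ceramic ring dish, 100 mm across, rim 22 mm high, with a thin ring post in the middle. Origin: centre of its underside.
There are look-alikes about, which are no part of the job. What is shaped like the pawn but orange or red is not meant.

How it is judged:
By the outcome, as a careful person would: the job done as asked, in the order asked, and still so for the second after the job is handed in, with the robot touching nothing.
It also fails if it takes over 67 s, if anything falls off the work surface, if the arm or the gripper's body presses on something with over 40 N, if the wrist force passes 120 N, or if a joint passes its speed limit or range.

## Working session

There is one attempt and no reset: what is moved stays moved. The work goes in short steps, Python scripts to look and compute and a tool call to move; the robot and the scene stay as the last step left them, time stands still between calls to the robot, and variables do not carry over. Pictures are saved under pics/ and viewed, at most 10 in all, crops included, and the job is handed in when it is done.

Besides the shell and the picture viewer there is one more tool, called after "Emit:" by a JSON object that holds its "fn" and its "kwargs", one argument or row to a line. send_rows: Moves the arm, as the interface text tells. Its arguments: {"type":"object","properties":{"plan":{"type":"array"},"force":{"type":"number"}},"required":["plan"]}

```bash
mkdir -p pics; ls
python3 - <<'E'
from rig import status, grab_frame, job, manip
import cv2,numpy as np
o=status.get_obs(); print(o)
print(manip.grip_depth)
ims=[]
for n in("scene","top"):
    f=grab_frame(n); print(n,f["fx"],f["cx"],f["cy"],np.round(f["R"],4).tolist(),np.round(f["t"],4).tolist())
    cv2.imwrite(f"pics/{n}0.png",f["pixels"][:,:,::-1])
E
```

```text
pics
{'t': 0.0, 'joint_positions': array([-7.51162620e+01,  1.36813436e+01, -8.17411676e-01,  7.55856090e+01,
       -1.11446016e-03,  8.99984459e+01]), 'dq': array([ 0.0731287 , -0.04536428,  0.11218486, -0.03016733,  0.05197997,
        0.00162   ]), 'tau': array([ 3.07702858e-04, -5.38782907e+01,  3.46437335e+01,  1.85708905e-02,
       -1.43550270e-06,  3.22074463e-06]), 'eef_pos': array([ 0.13473447, -0.50697158,  0.23067091]), 'ee_rot': array([-1.79915636e+02,  1.11217059e-03,  1.48852938e+01]), 'force': array([-0.53049052,  0.38074716,  0.77374   ]), 'ft_torque': array([ 0.0185854 ,  0.0112811 , -0.00013687]), 'finger_force': 0.0, 'gripper_width': 0.08541356297144097}
0.0187
scene 532.4030009384588 280.2343585767975 209.24785993277703 [[0.5, 0.8659, 0.0127], [0.7387, -0.4188, -0.5282], [-0.452, 0.2735, -0.849]] [-0.2808, -0.3456, 1.8623]
top 417.98229103641927 284.9519267630383 202.0691602314408 [[-0.0031, -0.9998, 0.0186], [-0.9906, 0.0006, -0.1368], [0.1368, -0.0189, -0.9904]] [-0.0028, 0.5583, 1.3011]
```

View pics/top0.png

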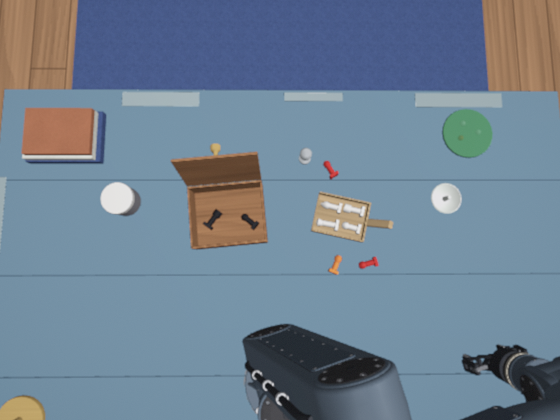

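View pics/scene0.png

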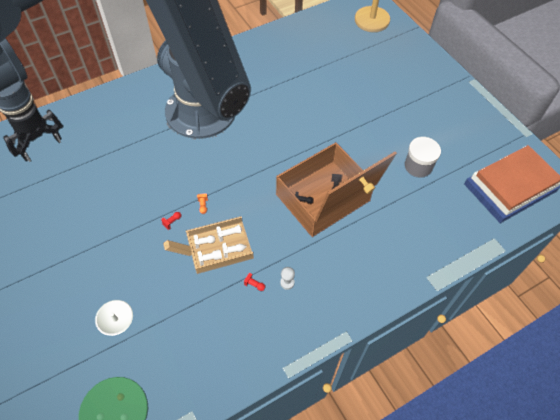

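Top view: tray at (341,217) with its four white pieces, mouth to the left and handle end at about (391,224). The box is at (228,217) with its lid leaning away, knob at (215,149). Similar objects: the orange pawn (336,264), red pawns (331,169) and (369,263), the black pieces (212,218) and (250,221) in the box, and the white dish (446,199). The tray with the white pieces is the target. I'll check it in one close crop.

```bash
cat > h.py <<'E'
import numpy as np,cv2
from rig import grab_frame
def ray(f,u,v):
    d=f["R"].T@np.array([(u-f["cx"])/f["fx"],(v-f["cy"])/f["fy"],1.]); return -f["R"].T@f["t"],d
def onz(f,u,v,z):
    c,d=ray(f,u,v); return c+d*(z-c[2])/d[2]
def proj(f,X):
    p=f["R"]@np.array(X)+f["t"]; return np.array([f["fx"]*p[0]/p[2]+f["cx"],f["fy"]*p[1]/p[2]+f["cy"]])
def tri(obs):
    A=np.zeros((3,3));b=np.zeros(3)
    for f,u,v in obs:
        c,d=ray(f,u,v);d/=np.linalg.norm(d);P=np.eye(3)-np.outer(d,d);A+=P;b+=P@c
    X=np.linalg.solve(A,b); return X,[np.round(proj(f,X)-[u,v],1) for f,u,v in obs]
E
python3 - <<'E'
from h import *
f=grab_frame("top");g=grab_frame("scene")
a=cv2.resize(f["pixels"][130:255,165:405],None,fx=3.3,fy=3.3,interpolation=cv2.INTER_CUBIC)
cv2.imwrite("pics/c1.png",a[:,:,::-1]); print(a.shape)
b=cv2.resize(g["pixels"][135:280,155:405],None,fx=3.2,fy=3.2,interpolation=cv2.INTER_CUBIC)
cv2.imwrite("pics/c2.png",b[:,:,::-1]);print(b.shape)
E
```

```text
(412, 792, 3)
(464, 800, 3)
```

View pics/c1.png

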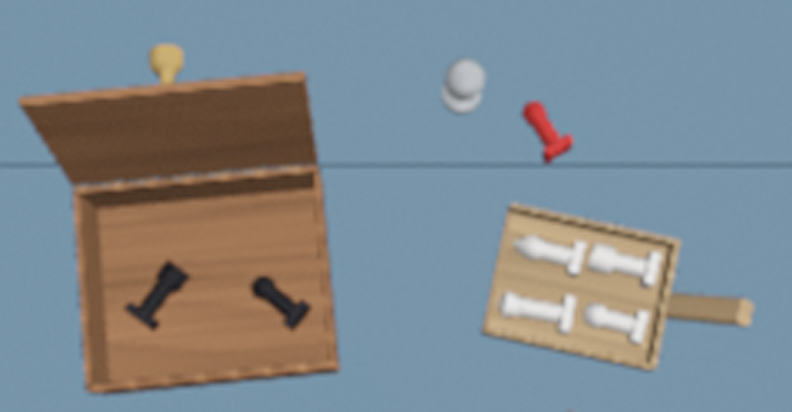

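View pics/c2.png

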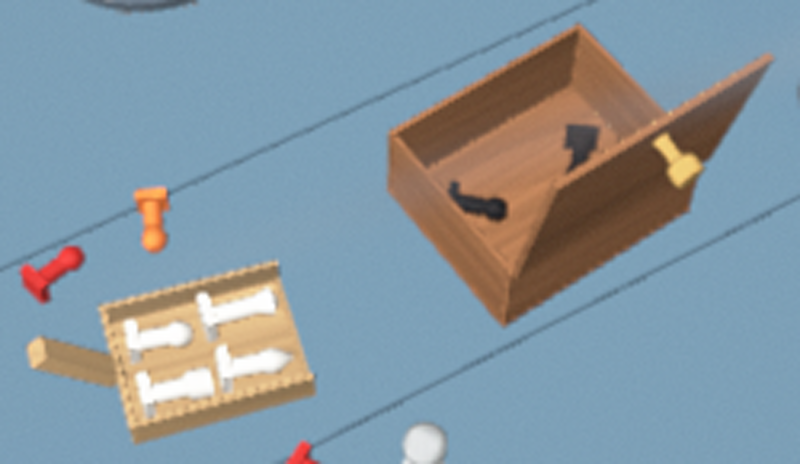

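The crop confirms it. The pale tray holds four white pieces (bishop, queen, rook, pawn), mouth to the left and handle to the right (crop 1: rear corners (680,240) and (655,369), handle end (745,312)). The box rim corners are (90,391), (338,370), (319,168) and (75,186), and the knob is at (168,55).

Run:
```python
from h import *
f=grab_frame("top");g=grab_frame("scene")
T=lambda x,y:(165+x/3.3-.35,130+y/3.3-.35)
S=lambda x,y:(155+x/3.2-.35,135+y/3.2-.35)
np.set_printoptions(precision=4,suppress=True)
print("tray");t=[onz(f,*T(*p),.035) for p in((680,240),(655,369),(485,333),(511,206))]
for p in t:print(p)
t=np.array(t);c=t.mean(0);ax=t[2]+t[3]-t[0]-t[1];yaw=np.arctan2(ax[1],ax[0]);print(c,np.degrees(yaw),np.linalg.norm(ax)/2,np.linalg.norm(t[0]-t[1]))
print("box");b=np.array([onz(f,*T(*p),.1) for p in((90,391),(338,370),(319,168),(75,186))]);print(b)
c=b.mean(0);ax=b[2]+b[3]-b[0]-b[1];print(c,np.degrees(np.arctan2(ax[1],ax[0])),np.linalg.norm(ax)/2,np.linalg.norm(b[0]-b[1]))
print("scene rim near", onz(g,*S(390,135),.1),onz(g,*S(578,28),.1))
print("scene tray rear",onz(g,*S(102,308),.035),onz(g,*S(135,432),.035))
for n,p,q in(("knob",(168,55),(685,172)),("handle end",(745,312),(40,352)),("lidtop+y",(22,100),(772,57)),("lid -y",(305,73),(563,185))):print(n,tri([(f,*T(*p)),(g,*S(*q))]))
for n,u,v,z in(("pot",118,193,.092),("stopper",306,154,.07),("dish",447,199,.02),("orange",336,265,.012),("red1",331,170,.012),("red2",369,263,.012)):print(n,onz(f,u,v,z))
```

```text
tray
[ 0.5576 -0.2806  0.035 ]
[ 0.4321 -0.2524  0.035 ]
[ 0.4671 -0.0886  0.035 ]
[ 0.5913 -0.1156  0.035 ]
[ 0.512  -0.1843  0.035 ] 78.19666976753625 0.16791338897810454 0.12868026325434004
box
[[0.4106 0.2767 0.1   ]
 [0.429  0.0516 0.1   ]
 [0.6166 0.0698 0.1   ]
 [0.5995 0.2957 0.1   ]]
[0.5139 0.1734 0.1   ] 5.64059829961454 0.18919241414914129 0.2258461350359743
scene rim near [0.4398 0.056  0.1   ] [0.4192 0.2795 0.1   ]
scene tray rear [ 0.4386 -0.2479  0.035 ] [ 0.5673 -0.2753  0.035 ]
knob (array([0.6834, 0.1908, 0.2525]), [array([-0.6, -0.3]), array([-0.7,  0.1])])
handle end (array([ 0.4837, -0.3228,  0.0925]), [array([-1.1, -0.5]), array([-1.3, -0.1])])
lidtop+y (array([0.6385, 0.3032, 0.2827]), [array([-1.1, -0.6]), array([-1.2,  0.3])])
lid -y (array([0.661 , 0.0789, 0.2864]), [array([-1.8, -0.9]), array([-2.1,  0.3])])
pot [0.5792 0.5083 0.092 ]
stopper [ 0.7083 -0.0707  0.07  ]
dish [ 0.5707 -0.5353  0.02  ]
orange [ 0.358  -0.1676  0.012 ]
red1 [ 0.669  -0.1572  0.012 ]
red2 [ 0.364  -0.2741  0.012 ]
```

```bash
cat >> h.py <<'E'
from rig import status
from scipy.spatial.transform import Rotation as Ro
GD=.0187
def cur():
    o=status.get_obs(); return o["eef_pos"],Ro.from_euler("xyz",o["ee_rot"],degrees=True),o
def trayR(yaw,pitch):  # tray rotation, pitch>0 = mouth down
    return Ro.from_euler("z",yaw,degrees=True)*Ro.from_euler("y",pitch,degrees=True)
# tool in tray frame
a=np.radians(50);_z=np.array([np.cos(a),0,-np.sin(a)]);_y=np.array([0,-1.,0])
TIT=Ro.from_matrix(np.c_[np.cross(_y,_z),_y,_z]);G=np.array([-.13,0,.0756])
def tool_for(c,yaw,pitch,back=0):
    RT=trayR(yaw,pitch);R=RT*TIT;return np.array(c)+RT.apply(G)+R.apply([0,0,GD-back]),R
def delta(p,R):
    p0,R0,_=cur();w=(R*R0.inv()).as_rotvec(degrees=True)
    print("shift cm",np.round((p-p0)*100,2),"rot",np.round(w,2),"|",round(np.linalg.norm(p-p0)*100,1),round(np.linalg.norm(w),1))
E
python3 - <<'E'
from h import *
print(cur()[1].as_matrix().round(3))
delta(*tool_for((.515,-.182,0),78,0,.09))
E
```

```text
[[ 0.966  0.257 -0.   ]
 [ 0.257 -0.966  0.001]
 [-0.    -0.001 -1.   ]]
shift cm [ 34.36  15.32 -10.09] rot [ 30.43 -28.98  60.42] | 39.0 73.6
```

Emit:
{"fn": "send_rows", "kwargs": {
  "plan": [
    [[2.45,1.1,-0.7],[2.17,-2.07,4.32],7],
    [[2.45,1.1,-0.7],[2.17,-2.07,4.32],7],
    [[2.45,1.1,-0.7],[2.17,-2.07,4.32],7],
    [[2.45,1.1,-0.7],[2.17,-2.07,4.32],7],
    [[2.45,1.1,-0.7],[2.17,-2.07,4.32],7],
    [[2.45,1.1,-0.7],[2.17,-2.07,4.32],7],
    [[2.45,1.1,-0.7],[2.17,-2.07,4.32],7],
    [[2.45,1.1,-0.7],[2.17,-2.07,4.32],7],
    [[2.45,1.1,-0.7],[2.17,-2.07,4.32],7],
    [[2.45,1.1,-0.7],[2.17,-2.07,4.32],7],
    [[2.45,1.1,-0.7],[2.17,-2.07,4.32],7],
    [[2.45,1.1,-0.7],[2.17,-2.07,4.32],7],
    [[2.45,1.1,-0.7],[2.17,-2.07,4.32],7],
    [[2.45,1.1,-0.7],[2.17,-2.07,4.32],7],
    [[0,0,0],[0,0,0],7],
    [[0,0,0],[0,0,0],7]
  ]
}}

```text
t: 1.9
eef_pos: [0.478, -0.3531, 0.1323]
ee_rot: [-180.0, -40.0, 78.0]
force: [-0.6, -0.3, -0.0]
gripper_width: 0.07
finger_force: 0.0
```

Run:
```python
from h import *
print(cur()[2]["joint_positions"].round(1))
delta(*tool_for((.515,-.182,0),78,0,.09))
delta(*tool_for((.515,-.182,0),78,0,0))
f=grab_frame("wrist");im=f["pixels"][:,:,::-1].copy()
RT=trayR(78,0);c=np.array([.515,-.182,0])
for q in((-.146,0,.0948),(-.13,0,.0756),(-.085,0,.035),(-.085,.065,.035),(-.085,-.065,.035)):
    u=proj(f,c+RT.apply(q));print(q,u.round(1));cv2.circle(im,tuple(int(x) for x in u),2,(0,0,255),-1)
cv2.imwrite("pics/w1.png",im)
```

```text
[-51.3  42.7  20.6  95.9  29.8  43.1]
shift cm [ 0.05 -0.09 -0.21] rot [ 0.02 -0.04 -0.04] | 0.2 0.1
shift cm [ 1.25  5.57 -7.1 ] rot [ 0.02 -0.04 -0.04] | 9.1 0.1
(-0.146, 0, 0.0948) [279.7 239.1]
(-0.13, 0, 0.0756) [279.6 226.5]
(-0.085, 0, 0.035) [279.5 195.5]
(-0.085, 0.065, 0.035) [204.9 195.4]
(-0.085, -0.065, 0.035) [354.2 195.5]
```

View pics/w1.png

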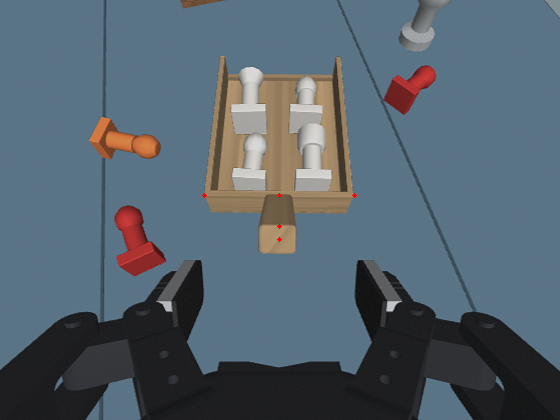

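The wrist view confirms it: handle end at (278,238), and the projected rear corners fall on the tray at (205,195) and (354,195). The fingers straddle the bar. Next I slide down along the bar and grip.

Emit:
{"fn": "send_rows", "kwargs": {
  "plan": [
    [[0.16,0.7,-0.89],[0,0,0],7],
    [[0.16,0.7,-0.89],[0,0,0],7],
    [[0.16,0.7,-0.89],[0,0,0],7],
    [[0.16,0.7,-0.89],[0,0,0],7],
    [[0.16,0.7,-0.89],[0,0,0],7],
    [[0.16,0.7,-0.89],[0,0,0],7],
    [[0.16,0.7,-0.89],[0,0,0],7],
    [[0.13,0.67,-0.87],[0,0,0],7],
    [[0,0,0],[0,0,0],5],
    [[0,0,0],[0,0,0],4],
    [[0,0,0],[0,0,0],3],
    [[0,0,0],[0,0,0],2],
    [[0,0,0],[0,0,0],1],
    [[0,0,0],[0,0,0],1],
    [[0,0,0],[0,0,0],1]
  ],
  "force": 110
}}

```text
t: 3.45
eef_pos: [0.4904, -0.2982, 0.0627]
ee_rot: [179.9, -39.9, 78.1]
force: [-1.6, -4.2, 5.5]
gripper_width: 0.023
finger_force: 108.4
```

```bash
cat >> h.py <<'E'
def mouth_pose(M,yaw,pitch): return tool_for(np.array(M)-trayR(yaw,pitch).apply([.085,0,.01]),yaw,pitch)
E
python3 - <<'E'
from h import *
delta(*mouth_pose((.522,.119,.145),95.5,0))
p=[mouth_pose((.522,.119,.145),95.5,a) for a in range(0,81,10)]
for i in range(8): print(i,((p[i+1][0]-p[i][0])*100).round(2),(p[i+1][1]*p[i][1].inv()).as_rotvec(degrees=True).round(2))
E
```

```text
shift cm [ 5.1  21.52 13.35] rot [ 0.09  0.11 17.5 ] | 25.8 17.5
0 [-0.11  1.19  3.45] [-9.95 -0.96 -0.  ]
1 [-0.17  1.77  3.19] [-9.95 -0.96  0.  ]
2 [-0.22  2.29  2.83] [-9.95 -0.96 -0.  ]
3 [-0.26  2.75  2.39] [-9.95 -0.96 -0.  ]
4 [-0.3   3.12  1.87] [-9.95 -0.96 -0.  ]
5 [-0.33  3.4   1.3 ] [-9.95 -0.96  0.  ]
6 [-0.34  3.57  0.69] [-9.95 -0.96 -0.  ]
7 [-0.35  3.63  0.05] [-9.95 -0.96  0.  ]
```

Emit:
{"fn": "send_rows", "kwargs": {
  "plan": [
    [[0,0,0.3],[0,0,0],1],
    [[0,0,0.7],[0,0,0],1],
    [[0,0,1],[0,0,0],1],
    [[0,0,1],[0,0,0],1],
    [[0,0,1],[0,0,0],1],
    [[0,0,0.7],[0,0,0],1],
    [[0,0,0.3],[0,0,0],1],
    [[0,0,0],[0,0,0],1]
  ]
}}

```text
t: 4.25
eef_pos: [0.4905, -0.2978, 0.1127]
ee_rot: [179.9, -39.9, 78.1]
force: [0.3, -0.3, -4.7]
gripper_width: 0.0234
finger_force: 107.8
```

Run:
```python
from h import *
f=grab_frame("wrist");im=f["pixels"][:,:,::-1].copy()
p,R,o=cur();print(o["force"].round(2),o["ft_torque"].round(3),o["gripper_width"])
RT=R*TIT.inv();c=p-R.apply([0,0,GD])-RT.apply(G);print(c.round(4),RT.as_euler("xyz",degrees=True).round(1))
for q in((-.085,.065,.035),(-.085,-.065,.035),(.085,.065,.035),(.085,-.065,.035),(.085,0,.01)):
    u=proj(f,c+RT.apply(q));print(q,u.round(1));cv2.circle(im,tuple(int(x) for x in u),2,(0,0,255),-1)
cv2.imwrite("pics/w2.png",im)
```

```text
[-0.15  0.16 -4.82] [-1.652  0.358  0.027] 0.022748581343905967
[ 0.5149 -0.1824  0.0509] [-0.1  0.1 78. ]
(-0.085, 0.065, 0.035) [170.  226.8]
(-0.085, -0.065, 0.035) [386.4 226.9]
(0.085, 0.065, 0.035) [198.5  32. ]
(0.085, -0.065, 0.035) [358.4  32.1]
(0.085, 0, 0.01) [278.5  57.9]
```

View pics/w2.png

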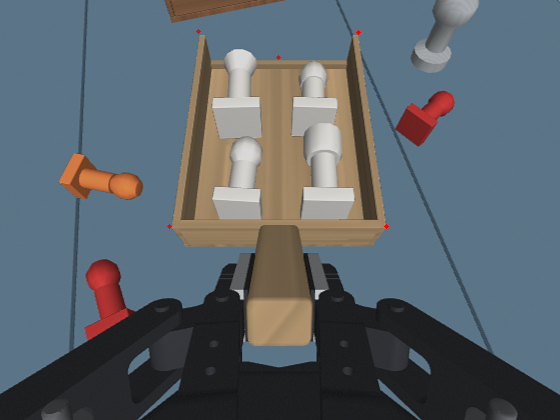

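The tray is held level: the mouth lip is at about (278,61) against (278,58) projected, so there's no real slip, and all four pieces are in place. Now I carry it to the box.

Emit:
{"fn": "send_rows", "kwargs": {
  "plan": [
    [[0.1,0.4,0.5],[0,0,0.5],1],
    [[0.2,0.9,1.0],[0,0,1],1],
    [[0.35,1.5,1.2],[0,0,1.3],1],
    [[0.4,1.7,1.2],[0,0,1.4],1],
    [[0.4,1.7,1.2],[0,0,1.4],1],
    [[0.4,1.7,1.2],[0,0,1.4],1],
    [[0.4,1.7,1.1],[0,0,1.4],1],
    [[0.4,1.7,0.7],[0,0,1.4],1],
    [[0.4,1.7,0.3],[0,0,1.4],1],
    [[0.4,1.7,0],[0,0,1.4],1],
    [[0.4,1.7,0],[0,0,1.4],1],
    [[0.4,1.7,0],[0,0,1.4],1],
    [[0.4,1.6,0],[0,0,1.0],1],
    [[0.3,1.1,0],[0,0,0.6],1],
    [[0.15,0.4,0],[0,0,0],1],
    [[0,0,0],[0,0,0],1]
  ]
}}

```text
t: 5.9
eef_pos: [0.5414, -0.0851, 0.1963]
ee_rot: [179.9, -40.0, 95.1]
force: [-0.1, 0.4, -5.1]
gripper_width: 0.0229
finger_force: 107.8
```

Run:
```python
from h import *
delta(*mouth_pose((.522,.119,.145),95.5,0));print(cur()[2]["joint_positions"].round(1))
```

```text
shift cm [0.   0.21 0.  ] rot [0.04 0.07 0.43] | 0.2 0.4
[-26.7  32.   10.5  92.3  33.1  51. ]
```

Emit:
{"fn": "send_rows", "kwargs": {
  "plan": [
    [[-0.05,0.6,1.72],[-4.98,-0.48,0],1],
    [[-0.06,0.6,1.72],[-4.98,-0.48,0],1],
    [[-0.08,0.88,1.6],[-4.98,-0.48,0],1],
    [[-0.09,0.88,1.6],[-4.98,-0.48,0],1],
    [[-0.11,1.15,1.42],[-4.98,-0.48,0],1],
    [[-0.11,1.15,1.42],[-4.98,-0.48,0],1],
    [[-0.13,1.37,1.2],[-4.98,-0.48,0],1],
    [[-0.13,1.37,1.2],[-4.98,-0.48,0],1],
    [[-0.15,1.56,0.93],[-4.98,-0.48,0],1],
    [[-0.15,1.56,0.93],[-4.98,-0.48,0],1],
    [[-0.16,1.7,0.65],[-4.98,-0.48,0],1],
    [[-0.16,1.7,0.65],[-4.98,-0.48,0],1],
    [[-0.17,1.78,0.35],[-4.98,-0.48,0],1],
    [[-0.17,1.78,0.35],[-4.98,-0.48,0],1],
    [[-0.17,1.8,0.03],[-4.98,-0.48,0],1],
    [[-0.17,1.8,0.03],[-4.98,-0.48,0],1],
    [[0,0,0],[0,0,0],1],
    [[0,0,0],[0,0,0],1],
    [[0,0,0],[0,0,0],1],
    [[0,0,0],[0,0,0],1]
  ]
}}

```text
t: 7.9
eef_pos: [0.5208, 0.1299, 0.3553]
ee_rot: [179.3, 40.0, 94.9]
force: [0.3, -0.5, -2.5]
gripper_width: 0.0231
finger_force: 108.5
```

Run:
```python
from h import *
delta(*mouth_pose((.522,.119,.145),95.5,80));p,R,o=cur();print(o["joint_positions"].round(1),o["force"].round(2))
f=grab_frame("top");g=grab_frame("scene")
a=cv2.resize(f["pixels"][130:260,160:360],None,fx=2.9,fy=2.9);b=cv2.resize(g["pixels"][90:245,230:430],None,fx=2.9*130/155,fy=2.9*130/155)
h=min(a.shape[0],b.shape[0]);m=np.hstack([a[:h],b[:h]]);m=cv2.resize(m,None,fx=780/m.shape[1],fy=780/m.shape[1]);cv2.imwrite("pics/tip.png",m[:,:,::-1])
```

```text
shift cm [-0.02  0.43 -0.15] rot [-0.05  0.56  0.12] | 0.5 0.6
[ 33.1  25.8  23.6 108.7 -34.9 124.6] [ 0.29 -0.45 -2.5 ]
```

View pics/tip.png

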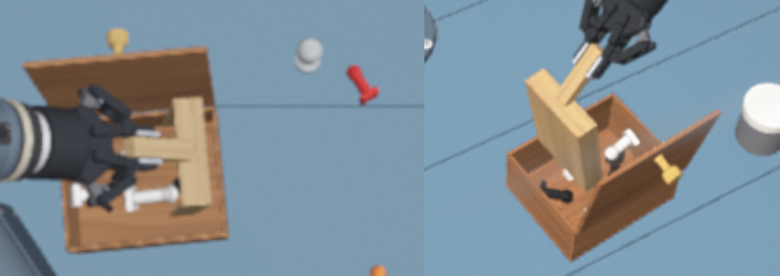

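The tipped tray is over the box with white pieces below it, and the load dropped by about 2.5 N, which fits four pieces. I'll raise the tray, carry it clear and check.

Emit:
{"fn": "send_rows", "kwargs": {
  "plan": [
    [[0,0,0.7],[0,0,0],1],
    [[0,0,1.3],[0,0,0],1],
    [[0,-0.3,1.4],[0,0,0],1],
    [[0,-1.0,1.0],[0,0,0],1],
    [[0,-2,0.5],[0,0,0],1],
    [[0,-2.5,0],[4.98,0.48,0],1],
    [[0,-2.5,0],[4.98,0.48,0],1],
    [[0,-2.5,0],[4.98,0.48,0],1],
    [[0,-2.5,0],[4.98,0.48,0],1],
    [[0,-2.5,0],[4.98,0.48,0],1],
    [[0,-2.5,0],[4.98,0.48,0],1],
    [[0,-2.5,0],[4.98,0.48,0],1],
    [[0,-2.5,0],[4.98,0.48,0],1],
    [[0,-2.5,0],[4.98,0.48,0],1],
    [[0,-2,0],[4.98,0.48,0],1],
    [[0,-1,0],[4.98,0.48,0],1],
    [[0,0,0],[0,0,0],1]
  ]
}}

```text
t: 9.7
eef_pos: [0.5201, -0.1607, 0.4019]
ee_rot: [179.9, -15.0, 94.9]
force: [-0.3, -0.5, -2.2]
gripper_width: 0.0227
finger_force: 108.5
```

Run:
```python
from h import *
delta(*tool_for((.515,-.182,.04),78,0));p,R,o=cur();print(o["joint_positions"].round(1),o["force"].round(2))
f=grab_frame("top");g=grab_frame("scene")
a=cv2.resize(f["pixels"][130:260,160:360],None,fx=2.9,fy=2.9);b=cv2.resize(g["pixels"][90:245,230:430],None,fx=2.9*130/155,fy=2.9*130/155)
h=min(a.shape[0],b.shape[0]);m=np.hstack([a[:h],b[:h]]);m=cv2.resize(m,None,fx=780/m.shape[1],fy=780/m.shape[1]);cv2.imwrite("pics/aft.png",m[:,:,::-1])
```

```text
shift cm [ -2.97 -13.67 -30.06] rot [ 25.    -1.45 -16.55] | 33.2 30.0
[-24.5  22.1  34.6 109.9  13.1  59.8] [-0.28 -0.51 -2.21]
```

View pics/aft.png

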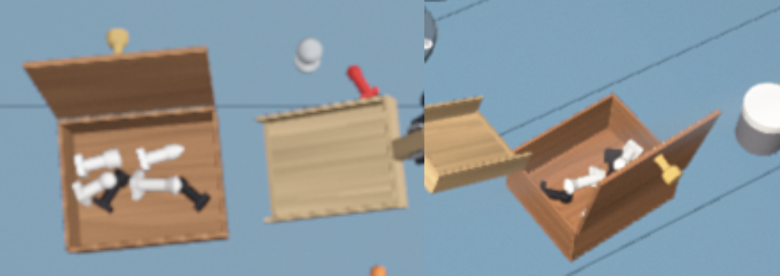

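The tray is empty and all four white pieces lie in the box (left panel (97,160), (160,156), (93,188), (155,184)), below the rim. Now I set the tray down where it came from.

Emit:
{"fn": "send_rows", "kwargs": {
  "plan": [
    [[-0.25,-1.2,-0.8],[1.56,-0.09,-1.03],1],
    [[-0.25,-1.7,-1.4],[1.56,-0.09,-1.03],1],
    [[-0.25,-1.7,-1.4],[1.56,-0.09,-1.03],1],
    [[-0.25,-1.7,-1.4],[1.56,-0.09,-1.03],1],
    [[-0.25,-1.7,-1.4],[1.56,-0.09,-1.03],1],
    [[-0.25,-1.6,-1.4],[1.56,-0.09,-1.03],1],
    [[-0.15,-0.41,-2.22],[1.56,-0.09,-1.03],1],
    [[-0.15,-0.41,-2.22],[1.56,-0.09,-1.03],1],
    [[-0.15,-0.41,-2.22],[1.56,-0.09,-1.03],1],
    [[-0.15,-0.41,-2.22],[1.56,-0.09,-1.03],1],
    [[-0.15,-0.41,-2.22],[1.56,-0.09,-1.03],1],
    [[-0.15,-0.41,-2.22],[1.56,-0.09,-1.03],1],
    [[-0.15,-0.41,-2.22],[1.56,-0.09,-1.03],1],
    [[-0.15,-0.41,-2.22],[1.56,-0.09,-1.03],1],
    [[-0.15,-0.41,-2.22],[1.56,-0.09,-1.03],1],
    [[-0.1,-0.4,-2.2],[1.56,-0.09,-1.03],1],
    [[0,0,0],[0,0,0],1],
    [[0,0,0],[0,0,0],1]
  ]
}}

```text
t: 11.6
eef_pos: [0.4912, -0.2936, 0.1034]
ee_rot: [179.7, -39.9, 78.4]
force: [-0.2, -0.4, -1.2]
gripper_width: 0.0231
finger_force: 108.7
```

Run:
```python
from h import *
delta(*tool_for((.515,-.182,.00),78,0));p,R,o=cur();print(o["joint_positions"].round(1),o["force"].round(2))
```

```text
shift cm [-0.07 -0.38 -4.21] rot [ 0.17  0.17 -0.25] | 4.2 0.3
[-47.2  39.6  10.3  86.4  31.6  47.1] [-0.21 -0.43 -1.2 ]
```

Emit:
{"fn": "send_rows", "kwargs": {
  "plan": [
    [[0,-0.1,-0.5],[0,0,0],1],
    [[0,-0.1,-0.8],[0,0,0],1],
    [[0,-0.1,-0.8],[0,0,0],1],
    [[0,0,-0.7],[0,0,0],1],
    [[0,0,-0.5],[0,0,0],1],
    [[0,0,-0.3],[0,0,0],1],
    [[0,0,-0.1],[0,0,0],1],
    [[0,0,-0.1],[0,0,0],1],
    [[0,0,-0.1],[0,0,0],1],
    [[0,0,-0.1],[0,0,0],1],
    [[0,0,0],[0,0,0],1]
  ]
}}

```text
t: 12.7
eef_pos: [0.4913, -0.2968, 0.0636]
ee_rot: [179.7, -39.9, 78.5]
force: [0.6, 0.5, -1.4]
gripper_width: 0.0225
finger_force: 108.6
```

Emit:
{"fn": "send_rows", "kwargs": {
  "plan": [
    [[0,0,-0.06],[0,0,0],1],
    [[0,0,-0.06],[0,0,0],1],
    [[0,0,-0.06],[0,0,0],1],
    [[0,0,0],[0,0,0],1]
  ]
}}

```text
t: 13.1
eef_pos: [0.4915, -0.2969, 0.0628]
ee_rot: [179.6, -39.9, 78.4]
force: [0.1, -2.4, 6.3]
gripper_width: 0.0228
finger_force: 109.8
```

Emit:
{"fn": "send_rows", "kwargs": {
  "plan": [
    [[0,0,0],[0,0,0],2.6],
    [[0,0,0],[0,0,0],3.2],
    [[0,0,0],[0,0,0],4.5],
    [[0,0,0],[0,0,0],6],
    [[0,0,0],[0,0,0],6],
    [[0,0,0],[0,0,0],6],
    [[-0.1,-0.5,0.6],[0,0,0],6],
    [[-0.2,-0.9,1.1],[0,0,0],6],
    [[-0.2,-0.9,1.1],[0,0,0],6],
    [[-0.2,-0.9,1.1],[0,0,0],6],
    [[-0.2,-0.9,1.1],[0,0,0],6],
    [[-0.2,-0.9,1.1],[0,0,0],6],
    [[-0.2,-0.9,1.1],[0,0,0],6],
    [[-0.2,-0.9,1.1],[0,0,0],6],
    [[-0.2,-0.9,1.1],[0,0,0],6],
    [[0,0,0],[0,0,0],5],
    [[0,0,0],[0,0,0],3],
    [[0,0,0],[0,0,0],1],
    [[0,0,0],[0,0,0],0]
  ],
  "force": 60
}}

```text
t: 15.0
eef_pos: [0.4742, -0.3732, 0.1553]
ee_rot: [179.7, -39.9, 78.4]
force: [0.0, -0.5, -0.1]
gripper_width: 0.0066
finger_force: 0.0
```

Run:
```python
from h import *
b=np.radians(5.5);X=np.array([np.cos(b),np.sin(b),0]);Y=np.array([-np.sin(b),np.cos(b),0])
C=np.array([.517,.174,0]);H=C+.095*X-.065*Y;print("H",H.round(4),"X",X.round(3))
R=Ro.from_matrix(np.c_[Y,X,[0,0,-1]]);print(np.linalg.det(R.as_matrix()))
p=H+.09*X+[0,0,.38];print(p.round(3));delta(p,R);p[2]=.25;print(p)
p,R,o=cur();print(o["force"].round(2))
f=grab_frame("top");m=cv2.inRange(cv2.cvtColor(f["pixels"],cv2.COLOR_RGB2HSV),(8,60,120),(28,160,255))[190:250,300:405]
cs=max(cv2.findContours(m,0,2)[0],key=cv2.contourArea);print((cs.reshape(-1,2)+[300,190]).min(0),(cs.reshape(-1,2)+[300,190]).max(0))
g=grab_frame("scene");k=cv2.resize(g["pixels"][110:300,130:420],None,fx=2.7,fy=2.7);cv2.imwrite("pics/rel.png",k[:,:,::-1])
```

```text
H [0.6178 0.1184 0.    ] X [0.995 0.096 0.   ]
1.0000000000000002
[0.707 0.127 0.38 ]
shift cm [23.32 50.02 22.47] rot [-39.97   2.38  16.45] | 59.6 43.3
[0.70737827 0.12703071 0.25      ]
[ 0.04 -0.55 -0.1 ]
[312 192] [391 240]
```

View pics/rel.png

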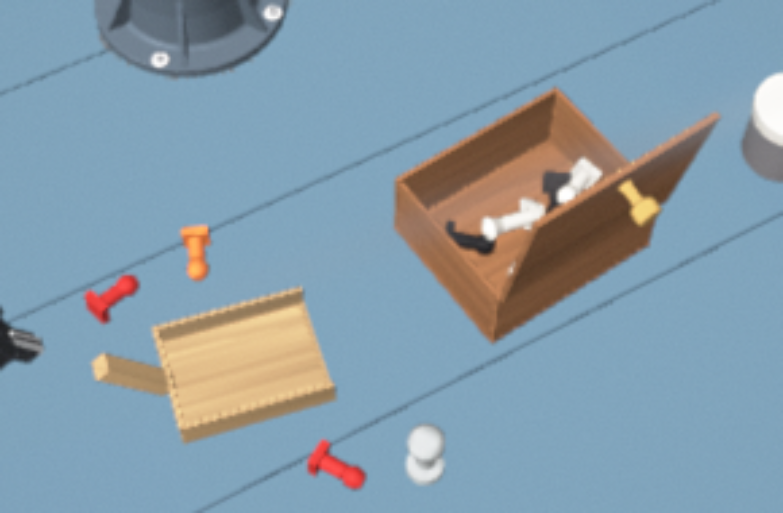

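Picture: the tray sits flat and empty at (245,365), and the gripper is clear of it. All the pieces are in the box with the lid still open. Next I go over behind the lid with the fingers closed.

Emit:
{"fn": "send_rows", "kwargs": {
  "plan": [
    [[1.2,2.5,2.5],[-2,0.12,0.82],0],
    [[1.2,2.5,2.5],[-2,0.12,0.82],0],
    [[1.2,2.5,2.5],[-2,0.12,0.82],0],
    [[1.2,2.5,2.5],[-2,0.12,0.82],0],
    [[1.2,2.5,2.5],[-2,0.12,0.82],0],
    [[1.2,2.5,2.5],[-2,0.12,0.82],0],
    [[1.2,2.5,2.5],[-2,0.12,0.82],0],
    [[1.2,2.5,2.5],[-2,0.12,0.82],0],
    [[1.2,2.5,2.5],[-2,0.12,0.82],0],
    [[1.2,2.5,0],[-2,0.12,0.82],0],
    [[1.2,2.5,0],[-2,0.12,0.82],0],
    [[1.2,2.5,0],[-2,0.12,0.82],0],
    [[1.2,2.5,0],[-2,0.12,0.82],0],
    [[1.2,2.5,0],[-2,0.12,0.82],0],
    [[1.2,2.5,0],[-2,0.12,0.82],0],
    [[1.2,2.5,0],[-2,0.12,0.82],0],
    [[1.2,2.5,0],[-2,0.12,0.82],0],
    [[1.1,2.5,0],[-2,0.12,0.82],0],
    [[0.9,2.5,0],[-2,0.12,0.82],0],
    [[0.7,2.5,0],[-2,0.12,0.82],0]
  ]
}}

```text
t: 17.1
eef_pos: [0.7053, 0.1275, 0.3806]
ee_rot: [180.0, 0.1, 95.5]
force: [0.6, 0.6, 0.6]
gripper_width: 0.0003
finger_force: 0.0
```

Run:
```python
from h import *
b=np.radians(5.5);X=np.array([np.cos(b),np.sin(b),0]);Y=np.array([-np.sin(b),np.cos(b),0])
H=np.array([.6178,.1184,.1005]);R=Ro.from_matrix(np.c_[Y,X,[0,0,-1]])
delta(H+.09*X+[0,0,.145],R);o=cur()[2];print(o["joint_positions"].round(1),o["force"].round(2))
# arc: tip at r=.16, outer face
for th in range(100,-1,-10):
    t=np.radians(th);r=.16;print(th,(H+X*(-r*np.cos(t)+.008*np.sin(t))+[0,0,r*np.sin(t)+.008*np.cos(t)]).round(4))
```

```text
shift cm [  0.21  -0.05 -13.51] rot [ 0.14  0.05 -0.  ] | 13.5 0.2
[ 1.030e+01  4.040e+01  6.620e+01  1.158e+02 -1.000e-01  9.480e+01] [0.64 0.55 0.63]
100 [0.6533 0.1218 0.2567]
90 [0.6258 0.1192 0.2605]
80 [0.598  0.1165 0.2595]
70 [0.5708 0.1139 0.2536]
60 [0.5451 0.1114 0.2431]
50 [0.5215 0.1091 0.2282]
40 [0.5009 0.1071 0.2095]
30 [0.4839 0.1055 0.1874]
20 [0.4709 0.1043 0.1627]
10 [0.4623 0.1034 0.1362]
0 [0.4585 0.1031 0.1085]
```

Emit:
{"fn": "send_rows", "kwargs": {
  "plan": [
    [[0,0,-1],[0,0,0],0],
    [[0,0,-2],[0,0,0],0],
    [[0,0,-2],[0,0,0],0],
    [[0,0,-2],[0,0,0],0],
    [[0,0,-2],[0,0,0],0],
    [[0,0,-2],[0,0,0],0],
    [[0,0,-1.2],[0,0,0],0],
    [[0,0,-0.5],[0,0,0],0],
    [[-0.6,-0.06,0],[0,0,0],0],
    [[-0.6,-0.06,0],[0,0,0],0],
    [[-0.6,-0.06,0],[0,0,0],0],
    [[-0.6,-0.06,0],[0,0,0],0],
    [[-0.6,-0.06,0],[0,0,0],0],
    [[-0.6,-0.06,0],[0,0,0],0]
  ]
}}

```text
t: 18.5
eef_pos: [0.6689, 0.1226, 0.2542]
ee_rot: [179.9, 0.1, 95.5]
force: [1.5, 0.3, 0.7]
gripper_width: -0.0002
finger_force: 0.8
```

Emit:
{"fn": "send_rows", "kwargs": {
  "plan": [
    [[-0.56,-0.05,0],[0,0,0],0],
    [[-0.56,-0.05,0],[0,0,0],0],
    [[-0.56,-0.05,0],[0,0,0],0],
    [[-0.56,-0.05,0],[0,0,0],0],
    [[-0.56,-0.05,0],[0,0,0],0],
    [[-0.67,-0.06,-0.02],[0,0,0],0],
    [[-0.67,-0.06,-0.02],[0,0,0],0],
    [[-0.67,-0.06,-0.02],[0,0,0],0],
    [[-0.67,-0.06,-0.02],[0,0,0],0],
    [[-0.66,-0.06,-0.14],[0,0,0],0],
    [[-0.66,-0.06,-0.14],[0,0,0],0],
    [[-0.66,-0.06,-0.14],[0,0,0],0],
    [[-0.66,-0.06,-0.14],[0,0,0],0],
    [[-0.62,-0.06,-0.25],[0,0,0],0],
    [[-0.62,-0.06,-0.25],[0,0,0],0],
    [[-0.62,-0.06,-0.25],[0,0,0],0],
    [[-0.62,-0.06,-0.25],[0,0,0],0]
  ]
}}

```text
t: 20.2
eef_pos: [0.5627, 0.1129, 0.237]
ee_rot: [180.0, 0.1, 95.5]
force: [1.7, 0.7, 0.5]
gripper_width: 0.0001
finger_force: 0.5
```

```bash
cat >> h.py <<'E'
def knob():
    for n in("top","scene"):
        f=grab_frame(n);hs=cv2.cvtColor(f["pixels"],cv2.COLOR_RGB2HSV);m=cv2.inRange(hs,(17,110,150),(27,255,255))
        for k,cc in enumerate(cv2.connectedComponentsWithStats(m)[2]):
            if k and 15<cc[4]<800: print(n,cc[:2]+cc[2:4]/2,cc[4])
    b=np.radians(5.5);X=np.array([np.cos(b),np.sin(b),0]);H=np.array([.6115,.183,.1005])
    f=grab_frame("top");g=grab_frame("scene")
    for th in range(100,-1,-10):
        t=np.radians(th);P=H+X*(-.16*np.cos(t)+.043*np.sin(t))+[0,0,.16*np.sin(t)+.043*np.cos(t)];print(th,proj(f,P).round(0),proj(g,P).round(0))
E
python3 -c "
from h import *
knob()"
```

```text
scene [375.  15.] 480
scene [341.5 158. ] 116
scene [541.  258.5] 49
scene [442. 319.] 51
scene [327.  388.5] 56
100 [215. 147.] [367. 189.]
90 [216. 156.] [361. 179.]
80 [216. 165.] [354. 171.]
70 [217. 176.] [347. 164.]
60 [218. 187.] [340. 158.]
50 [219. 197.] [334. 154.]
40 [221. 207.] [328. 151.]
30 [222. 216.] [322. 150.]
20 [224. 223.] [318. 151.]
10 [225. 229.] [314. 153.]
0 [227. 233.] [311. 156.]
```

Emit:
{"fn": "send_rows", "kwargs": {
  "plan": [
    [[-0.58,-0.05,-0.36],[0,0,0],0],
    [[-0.58,-0.05,-0.36],[0,0,0],0],
    [[-0.58,-0.05,-0.36],[0,0,0],0],
    [[-0.58,-0.05,-0.36],[0,0,0],0],
    [[-0.5,-0.05,-0.45],[0,0,0],0],
    [[-0.5,-0.05,-0.45],[0,0,0],0],
    [[-0.5,-0.05,-0.45],[0,0,0],0],
    [[-0.5,-0.05,-0.45],[0,0,0],0],
    [[-0.41,-0.04,-0.54],[0,0,0],0],
    [[-0.41,-0.04,-0.54],[0,0,0],0],
    [[-0.41,-0.04,-0.54],[0,0,0],0],
    [[-0.41,-0.04,-0.54],[0,0,0],0],
    [[-0.32,-0.03,-0.6],[0,0,0],0],
    [[-0.32,-0.03,-0.6],[0,0,0],0],
    [[-0.32,-0.03,-0.6],[0,0,0],0],
    [[-0.32,-0.03,-0.6],[0,0,0],0]
  ]
}}

```text
t: 22.0
eef_pos: [0.4907, 0.1061, 0.1587]
ee_rot: [179.9, 0.1, 95.5]
force: [0.6, 0.2, -0.1]
gripper_width: 0.0004
finger_force: 0.3
```

```bash
python3 -c "
from h import *
knob()" | head -4
```

```text
scene [372.5  14.5] 653
scene [320.  151.5] 85
scene [541.  258.5] 49
scene [442. 319.] 52
```

Emit:
{"fn": "send_rows", "kwargs": {
  "plan": [
    [[-0.11,-0.01,-0.3],[0,0,0],0],
    [[-0.11,-0.01,-0.3],[0,0,0],0],
    [[-0.11,-0.01,-0.3],[0,0,0],0],
    [[-0.11,-0.01,-0.3],[0,0,0],0],
    [[-0.11,-0.01,-0.3],[0,0,0],0],
    [[-0.11,-0.01,-0.3],[0,0,0],0],
    [[-0.1,-0.01,-0.3],[0,0,0],0],
    [[-0.1,-0.01,-0.3],[0,0,0],0],
    [[-0.05,0,-0.2],[0,0,0],0],
    [[-0.05,0,-0.2],[0,0,0],0],
    [[-0.05,0,-0.2],[0,0,0],0],
    [[-0.05,0,-0.2],[0,0,0],0],
    [[-0.04,0,-0.14],[0,0,0],0],
    [[-0.03,0,-0.14],[0,0,0],0],
    [[-0.02,0,-0.14],[0,0,0],0],
    [[0,0,-0.14],[0,0,0],0]
  ]
}}

```text
t: 23.8
eef_pos: [0.4792, 0.1054, 0.1215]
ee_rot: [180.0, 0.1, 95.5]
force: [-0.2, 0.3, -0.0]
gripper_width: 0.0
finger_force: 0.3
```

Emit:
{"fn": "send_rows", "kwargs": {
  "plan": [
    [[0,0,-0.14],[0,0,0],0],
    [[0,0,-0.14],[0,0,0],0],
    [[0,0,-0.14],[0,0,0],0],
    [[0,0,-0.14],[0,0,0],0],
    [[0,0,-0.14],[0,0,0],0],
    [[0,0,-0.14],[0,0,0],0]
  ]
}}

```text
t: 24.4
eef_pos: [0.4794, 0.1054, 0.1132]
ee_rot: [180.0, 0.1, 95.5]
force: [-0.9, 0.1, 1.4]
gripper_width: -0.0003
finger_force: 0.3
```

Emit:
{"fn": "send_rows", "kwargs": {
  "plan": [
    [[0,0,-0.12],[0,0,0],0],
    [[0,0,-0.12],[0,0,0],0],
    [[0,0,-0.1],[0,0,0],0]
  ]
}}

```text
t: 24.7
eef_pos: [0.4794, 0.1053, 0.1098]
ee_rot: [179.9, 0.1, 95.4]
force: [-0.1, -1.2, 0.9]
gripper_width: -0.0002
finger_force: 0.2
```

Emit:
{"fn": "send_rows", "kwargs": {
  "plan": [
    [[0,0,-0.06],[0,0,0],0],
    [[0,0,-0.06],[0,0,0],0]
  ]
}}

```text
t: 24.9
eef_pos: [0.4793, 0.1054, 0.1086]
ee_rot: [180.0, 0.1, 95.5]
force: [0.3, -0.1, -0.2]
gripper_width: 0.0002
finger_force: 0.2
```

Emit:
{"fn": "send_rows", "kwargs": {
  "plan": [
    [[0,0,-0.05],[0,0,0],0],
    [[0,0,0],[0,0,0],0]
  ]
}}

```text
t: 25.1
eef_pos: [0.4794, 0.1053, 0.1085]
ee_rot: [179.9, 0.1, 95.5]
force: [-1.2, 0.6, 3.8]
gripper_width: -0.0002
finger_force: 2.2
```

Emit:
{"fn": "send_rows", "kwargs": {
  "plan": [
    [[0,0,-0.02],[0,0,0],0],
    [[0,0,0],[0,0,0],0],
    [[0,0,0],[0,0,0],0]
  ]
}}

```text
t: 25.4
eef_pos: [0.4794, 0.1053, 0.1085]
ee_rot: [179.9, 0.1, 95.5]
force: [-2.7, -1.0, 8.0]
gripper_width: -0.0001
finger_force: 3.5
```

Force rises stiffly while z stays at 0.1085 (rim plus lid thickness), so the lid is shut. I back off and check.

Emit:
{"fn": "send_rows", "kwargs": {
  "plan": [
    [[0,0,0.3],[0,0,0],0],
    [[-0.5,0,1.5],[0,0,0],0],
    [[-1,-1,2.5],[0,0,0],0],
    [[-1.5,-2,2.5],[0,0,0],0],
    [[-1.5,-3,2.5],[0,0,0],0],
    [[-1.5,-3,2.5],[0,0,0],0],
    [[-1.5,-3,1],[0,0,0],0],
    [[-1.5,-3,0],[0,0,0],0],
    [[-1.5,-3,0],[0,0,0],0],
    [[-1,-3,0],[0,0,0],0],
    [[-1,-2,0],[0,0,0],0],
    [[0,0,0],[0,0,0],0],
    [[0,0,0],[0,0,0],0]
  ]
}}

```text
t: 26.7
eef_pos: [0.3543, -0.1249, 0.2361]
ee_rot: [179.9, 0.1, 95.4]
force: [-0.3, 0.5, 0.5]
gripper_width: -0.0002
finger_force: 0.0
```

Run:
```python
from h import *
knob()
f=grab_frame("top");g=grab_frame("scene")
a=cv2.resize(f["pixels"][90:300,60:480],(560,280));b=g["pixels"][110:320,90:450];b=cv2.resize(b,(560,315))
cv2.imwrite("pics/fin.png",np.vstack([a,b])[:,:,::-1])
```

```text
top [226.5 234. ] 60
scene [372.5  14.5] 648
scene [313.5 158.5] 83
scene [541.  258.5] 49
scene [442. 319.] 52
scene [327.  388.5] 57
100 [215. 147.] [367. 189.]
90 [216. 156.] [361. 179.]
80 [216. 165.] [354. 171.]
70 [217. 176.] [347. 164.]
60 [218. 187.] [340. 158.]
50 [219. 197.] [334. 154.]
40 [221. 207.] [328. 151.]
30 [222. 216.] [322. 150.]
20 [224. 223.] [318. 151.]
10 [225. 229.] [314. 153.]
0 [227. 233.] [311. 156.]
```

View pics/fin.png

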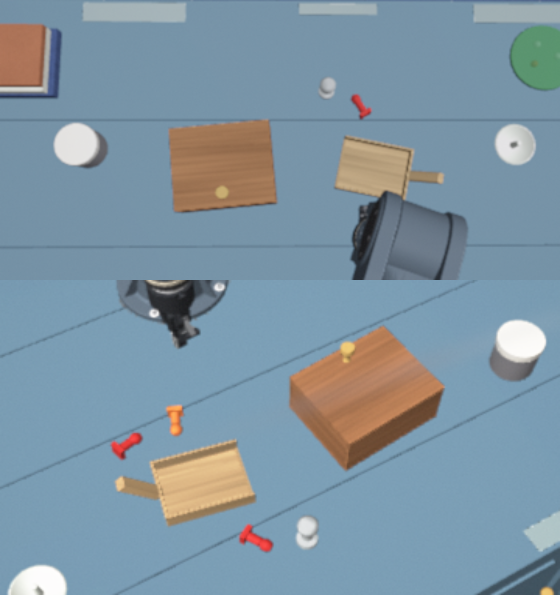

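The lid is shut flush on the box, with the knob at (226,234) in the top image against (227,233) expected when shut. The tray lies flat and empty, and the pot, stopper and dish haven't moved. I'm handing in.

```bash
python3 -c "
from rig import job
print(job.hand_in())"
```

```text
the job is handed in; nothing more can be done
None
```

The job is done and handed in at about 27 s of the 67 s limit: the four white pieces were tipped into the box, the empty tray is flat on the sideboard, and the lid is fully shut with a final press of about 8 N. The pot, stopper and ring dish were not touched.

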